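# Swing the fraction collector's spout over the beaker

## Task

Turn the swivel spout of the fraction collector the shorter way round until its outlet stands over the middle of the one wide, low beaker, not over a narrow vial. The spout turns endlessly, so mind the direction; then let go of it.

Things in the scene. Friction and masses are not known exactly. Their poses are not given: they have to be found in the camera images.
- spout (a joint): Angle of the swivel spout about the collector's vertical axis, rad, growing counter-clockwise seen from above. No stops, no detents; it stays where it is left (friction about 0.05 N m). Readings 2 pi apart are the same place. Reading 0 is an arbitrary direction of the collector, which is fixed to the bench at any yaw. Use the other entries for bearings.
- spout_grip (a point): Point on the spout's turning axis, 142 mm above the bench, mid-height of the black upright bar that turns the spout: 56 mm long (along the spout), 16 mm thick, from 120 to 160 mm above the bench, centred on the axis. Frame turns with the spout: x along it to the outlet, z up. Grip across the thickness from above; the flat spout below tops out at 106 mm.
- spout_outlet (a point): Outlet: lower end of the nozzle under the outer end of the spout, 95 mm from the turning axis, 85 mm above the bench. The dark steel spout, 18 mm wide, reaches to one side of the axis only, above all vessels. Its collector is a round white deck, 270 mm across, 22 mm high, with a column 68 mm across in the middle. Frame as spout_grip.
- beaker: The one wide, low, open white plastic beaker, 52 mm across, 44 mm high, fixed in the deck's ring of vessels, 95 mm from the spout's axis, among six white vials (28 mm across, 55 mm high). Origin: centre of its underside, 22 mm above the bench. It lies 25 to 83 degrees to either side of the spout's starting direction, so one grasp is enough.

How it is judged (in metres and radians):
At the end, for the whole second after the job is handed in: The outlet stands over the beaker's mouth, within 17 mm (about 10 degrees) of its centre seen from above, and the spout is at rest (under 0.05 rad/s) (horizontal distance between spout_outlet and beaker below 0.017 m and velocity of joint spout between -0.05 and 0.05 rad/s); the robot touches nothing.
It fails at once if the spout is turned the long way round (more than 120 degrees away from where it started) (distance of spout_outlet from where it was at the start of the episode above 0.1645 m).
It also fails if it takes over 32 s, if anything falls off the work surface, if the arm or the gripper's body presses on something with over 40 N, if the wrist force passes 120 N, or if a joint passes its speed limit or range.

## Robot

A 6-joint arm with a two-finger parallel gripper is mounted at the origin on the work surface. World frame = base frame: x ahead of the robot, y to its left, z up, the work surface at z = 0. Lengths are in m, angles in degrees, forces in N, time in s.
With the tool pointing down it reaches from about 0.3 to 0.75 m from the base axis. Payload 8.5 kg.
Tool frame: the origin (TCP) lies between the finger pads; the fingertips stand 8 mm ahead of it and the grasp point (between the pads) lies 11 mm behind it; y points along the fingers, z is the direction in which the jaws open and shut, and the axes are right-handed (so a half turn about y gives the same grasp; the last joint's range is limited). The gripper opens to 85 mm and grips with 20 to 120 N. Pads are 22 mm wide; open, the fingers measure 114 mm over their backs; the gripper's body (76 mm by 85 mm) begins 54 mm behind the grasp point. The pads swing forward as they close: fully open they stand 13 mm farther back than shut.
Start: joints at [-75.705, 21.807, 74.336, -0, 83.858, -12.336], TCP at [0.247, -0.492, 0.239] pointing down, gripper open.
Joint ranges: [-178.18, 178.18], [-50.72, 133.34], [12.68, 142.11], [-81.47, 261.47], [9.98, 163.14], [-165.26, 165.26]. Speed limits (degrees/s): [136.94, 136.94, 180, 180, 180, 180].

## Interface

Orientations are given as a 3x3 rotation matrix whose columns are the frame's x, y, z axes.
In Python, from rig import env, get_image gives the robot as it stands.
- The arm moves only by the tool move_arm, never from a script. Its argument "targets" is one flat list of numbers, 6 for each row, row after row: the shift along the tool's x, y, z in mm, then the turn, a rotation vector about the tool's x, y, z in rad. A call has exactly 5 rows; each row shifts and turns the commanded pose from where the row before left it, along the tool's axes as they then stand; what a row does not reach is not made up. A row lasts 1/8 s, in which the tool goes at most 62.5 mm and 10.7 degrees, less where a joint would pass 70% of its speed; a pose out of reach is approached as far as the arm can. A call is refused whole if a number of a shift passes 62.5 or a number of a turn 0.188, either way. A call with a gripper value outside its range is refused whole. "hand" is the opening, from -1 (shut) to 1 (fully open), so that 0 is half open, set as the call begins (left out, the last holds). The fingers move at their own pace and stop on an object; "squeeze" is the grip in N (left out, the last holds). Time passes only in rows, so rows that do not move let the fingers close, or fill a call up. It gives the time, the measured TCP pose, the force and the opening at its end, in the units of the state.
- env.observe(): the state, without advancing time (a new reading comes with each control period).
- get_image(name): name is "scene" or "top" or "wrist"; returns a dict with "pixels" (400x640x3 uint8, red, green, blue), "z_map" (400x640 float32, m along the optical axis (not along the pixel's ray), 0 where there is no reading), "intrinsics" (3x3 intrinsics, pixels), "R" (3x3) and "t" (3): a world point X has camera coordinates R X + t; the wrist camera has in their place "mount" (4x4, takes a point from camera to tool coordinates, whose origin is the TCP and whose axes are the tool frame's). Camera axes: x right, y down, z forward; pixel columns grow to the right and rows downward; lengths in m; the calibration is good to about 2 mm. A picture is of the moment at which its call begins: read the wrist's pose just before it.
- env.close_job(): hands the job in, once; it reports no verdict.
The state is a dict: "time_s": time; "q": joint angles; "qvel": joint speeds; "joint_efforts": joint torques, N m; "position": TCP position; "tool_rot": TCP orientation; "ft_force": force on the tool from outside, world axes, zero at the start; "wrist_torque": the same for the moment, N m; "grip_width": finger opening in m.
Only numpy, scipy, OpenCV 4.12 (cv2) and the standard library are available. Lean on these libraries where they do the work, as an engineer would, in place of code of your own. Each camera call takes 0.05 s, during which the arm holds its last target.

## Working session

There is one attempt and no reset: what is moved stays moved. The work goes in short steps, Python scripts to look and compute and a tool call to move; the robot and the scene stay as the last step left them, time stands still between calls to the robot, and variables do not carry over. Pictures are saved under pics/ and viewed, and the job is handed in when it is done.

Besides the shell and the picture viewer there is one more tool, called after "Emit:" as name(argument=value, ...) on one line, values as JSON. move_arm: Moves the arm, as the interface text tells. Its arguments: {"type":"object","properties":{"targets":{"type":"array"},"hand":{"type":"number"},"squeeze":{"type":"number"}},"required":["targets"]}

```bash
mkdir -p pics; ls
python3 - <<'E'
from rig import env,get_image
import cv2,pickle
s=env.observe();print(s)
d={}
for n in ("scene","top"):
    g=get_image(n);d[n]=g
    cv2.imwrite(f"pics/{n}0.png",g["pixels"][:,:,::-1])
    print(n,g["intrinsics"],g["R"],g["t"])
pickle.dump(d,open("d0.pkl","wb"))
E
```

```text
pics
{'time_s': 0.0, 'q': array([-7.57052268e+01,  2.18404400e+01,  7.43864202e+01,  1.45255929e-03,
        8.38588063e+01, -1.23365387e+01]), 'qvel': array([-0.0521371 ,  0.04005432,  0.05453853,  0.0165804 ,  0.16315412,
        0.05238733]), 'joint_efforts': array([-1.19842738e-03, -4.48472178e+01, -2.31280339e+01, -2.85965434e-04,
        4.80209186e-03, -9.06022393e-06]), 'position': array([ 0.24645884, -0.491359  ,  0.23870712]), 'tool_rot': array([[-8.93910688e-01, -3.44745210e-04,  4.48244980e-01],
       [-4.48244981e-01,  1.45509238e-03, -8.93909570e-01],
       [-3.44066814e-04, -9.99998882e-01, -1.45525294e-03]]), 'ft_force': array([ 0.52268502, -0.45704999, -1.03691734]), 'wrist_torque': array([ 0.02130936, -0.01105414, -0.0451405 ]), 'grip_width': 0.08573431247995913}
scene [[512.08224966   0.         313.12840379]
 [  0.         512.08224966 209.17512482]
 [  0.           0.           1.        ]] [[-0.23698639  0.97147022 -0.00911406]
 [ 0.68263336  0.15983597 -0.71306673]
 [-0.69126634 -0.17520867 -0.70103692]] [ 0.09064625 -0.27537152  1.15458515]
top [[511.54464212   0.         308.73653927]
 [  0.         511.54464212 197.54989962]
 [  0.           0.           1.        ]] [[ 0.02100557 -0.99963566  0.01695041]
 [-0.98064063 -0.02390197 -0.19435188]
 [ 0.19468622 -0.01253979 -0.98078541]] [0.01522348 0.56538922 0.74655686]
```

View pics/scene0.png

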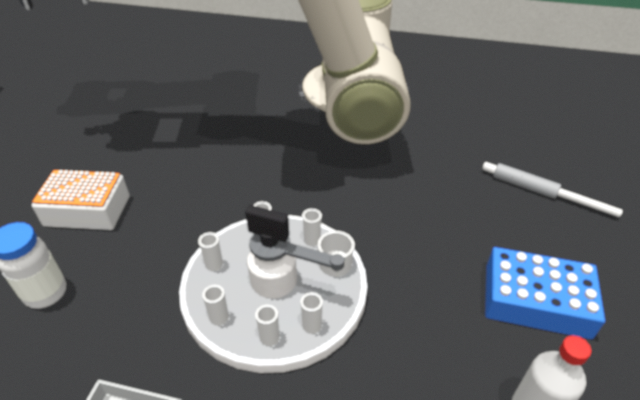

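View pics/top0.png

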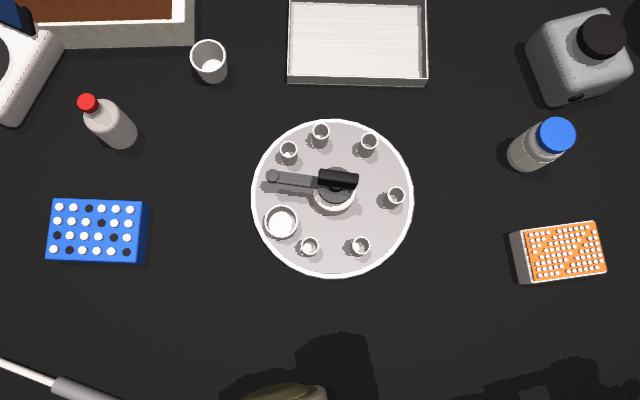

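The scene view shows the collector with the spout's black bar at about (268,222), the outlet end at (337,261) and the beaker at (337,245). In the top view the bar is at (338,179), the outlet end at (272,176) and the beaker at (280,222). I'll zoom in and measure.

```bash
cat > h.py <<'E'
import numpy as np,cv2
def proj(g,X):
    c=g["R"]@np.array(X)+g["t"];p=g["intrinsics"]@c;return p[:2]/p[2]
def plane(g,u,v,z):
    R,t=g["R"],g["t"];o=-R.T@t;d=R.T@np.linalg.inv(g["intrinsics"])@[u,v,1.];return o+d*(z-o[2])/d[2]
def tri(gs,ps):
    A=np.zeros((3,3));b=np.zeros(3);L=[]
    for g,(u,v) in zip(gs,ps):
        o=-g["R"].T@g["t"];d=g["R"].T@np.linalg.inv(g["intrinsics"])@[u,v,1.];d/=np.linalg.norm(d)
        P=np.eye(3)-np.outer(d,d);A+=P;b+=P@o;L.append((P,o))
    x=np.linalg.solve(A,b);return x,[np.linalg.norm(P@(x-o)) for P,o in L]
def depthpt(g,u,v):
    z=g["z_map"][int(round(v)),int(round(u))];c=z*np.linalg.inv(g["intrinsics"])@[u,v,1.];return g["R"].T@(c-g["t"])
def cloud(g):
    v,u=np.mgrid[0:400,0:640];z=g["z_map"];K=g["intrinsics"]
    c=np.stack([(u-K[0,2])/K[0,0]*z,(v-K[1,2])/K[1,1]*z,z],-1);return (c-g["t"])@g["R"]
E
python3 - <<'E'
from h import *
import pickle
d=pickle.load(open("d0.pkl","rb"))
for n,(x,y,w,h) in {"scene":(170,190,210,170),"top":(245,110,175,170)}.items():
    im=d[n]["pixels"][y:y+h,x:x+w,::-1];f=3.5
    cv2.imwrite(f"pics/{n}z.png",cv2.resize(im,None,fx=f,fy=f,interpolation=cv2.INTER_CUBIC))
P=cloud(d["top"]);px=d["top"]["pixels"].astype(int)
box=np.zeros((400,640),bool);box[110:285,245:420]=1
ok=box&(d["top"]["z_map"]>0)
z=P[...,2]
print(np.histogram(z[ok],bins=np.arange(-.01,.18,.01)))
# bar top
m=(ok&(z>.150)).astype(np.uint8)
c=max(cv2.findContours(m,0,1)[0],key=cv2.contourArea)
pts=P[m>0];print("bar",len(pts),pts.mean(0),cv2.minAreaRect((pts[:,:2]*1000).astype(np.float32)),np.percentile(pts[:,2],[5,50,95]))
m=ok&(z>.095)&(z<.115);pts=P[m];print("spout",len(pts),pts.mean(0),cv2.minAreaRect((pts[:,:2]*1000).astype(np.float32)),np.percentile(pts[:,2],[5,50,95]))
m=ok&(z>.058)&(z<.072)
pts=P[m];b=plane(d["top"],281,222,.066);print(b);pts=pts[np.linalg.norm(pts[:,:2]-b[:2],axis=1)<.035]
print("beaker",len(pts),cv2.minEnclosingCircle((pts[:,:2]*1000).astype(np.float32)),pts[:,2].mean())
m=ok&(z>.012);pts=P[m&(z<.03)];print("deck",cv2.minEnclosingCircle((pts[:,:2]*1000).astype(np.float32)),np.median(pts[:,2]))
E
```

```text
(array([ 6581,  3430,  1571, 14467,   336,   354,   372,   657,   889,
           3,    23,  1097,    30,    73,    57,    67,   367,   119]), array([-0.01,  0.  ,  0.01,  0.02,  0.03,  0.04,  0.05,  0.06,  0.07,
        0.08,  0.09,  0.1 ,  0.11,  0.12,  0.13,  0.14,  0.15,  0.16,
        0.17]))
bar 486 [ 0.57464385 -0.00997788  0.15863707] ((575.6451416015625, -10.105592727661133), (55.73305130004883, 16.467222213745117), 83.00393676757812) [0.15410075 0.15908598 0.16099687]
spout 1140 [0.57530451 0.0272663  0.10500868] ((572.8296508789062, 28.432109832763672), (54.87683868408203, 128.73390197753906), 3.8634932041168213) [0.10181139 0.10483162 0.10881914]
[0.52361059 0.06981555 0.066     ]
beaker 228 ((526.081298828125, 70.75748443603516), 25.977983474731445) 0.0645172559621179
deck ((575.9661254882812, -10.071550369262695), 134.75973510742188) 0.02197963876636737
```

View pics/scenez.png

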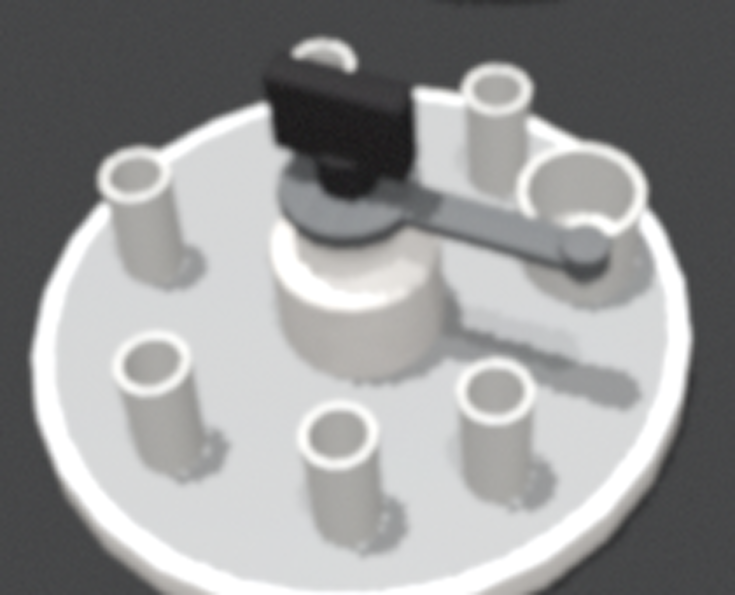

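View pics/topz.png

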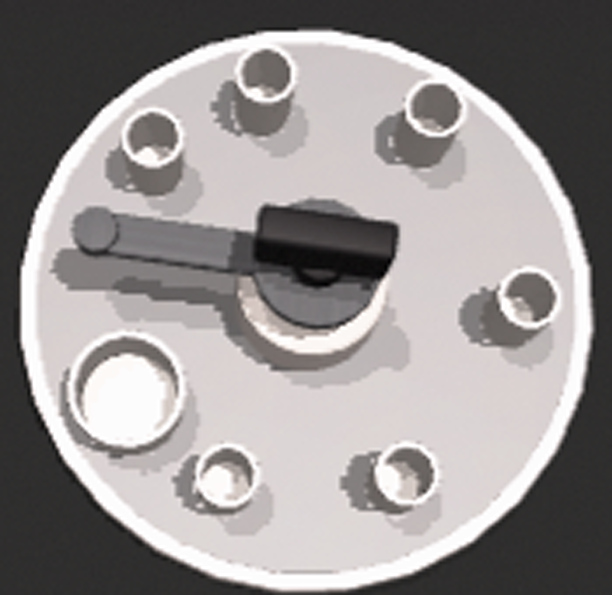

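Run:
```python
from h import *
import pickle
d=pickle.load(open("d0.pkl","rb"));T,S=d["top"],d["scene"]
A=np.array([.5758,-.0101])
x,r=tri([T,S],[(245+97/3.5,110+229/3.5),(170+583/3.5,190+244/3.5)]);print("outlet cap tri",x,r)
ax=lambda p:np.degrees(np.arctan2(*(p[:2]-A)[::-1]))
print(ax(x),np.linalg.norm(x[:2]-A)); p=plane(T,245+97/3.5,110+229/3.5,.108);print(p,ax(p),np.linalg.norm(p[:2]-A))
# beaker rim two view: top (126,391)/3.5, scene (582,190)
b,r=tri([T,S],[(245+126/3.5,110+391/3.5),(170+582/3.5,190+192/3.5)]);print("beaker rim",b,r,ax(b),np.linalg.norm(b[:2]-A))
print(ax(np.array([.5261,.0708])))
# bar top centre in scene cloud
P=cloud(S);m=(P[...,2]>.150)&(P[...,2]<.17)&(np.hypot(P[...,0]-A[0],P[...,1]-A[1])<.05);q=P[m]
print("scene bar",len(q),cv2.minAreaRect((q[:,:2]*1000).astype(np.float32)),np.percentile(q[:,2],[50,95]))
# bar top triangulated by contour corners
s=[(270,60),(413,95)]; 
for g,n in((T,"t"),(S,"s")):
    P=cloud(g);m=(P[...,2]>.1)&(P[...,2]<.112)&(np.hypot(P[...,0]-A[0],P[...,1]-A[1])<.12)&(np.hypot(P[...,0]-A[0],P[...,1]-A[1])>.045);q=P[m]
    print(n,"spout arm",cv2.minAreaRect((q[:,:2]*1000).astype(np.float32)),ax(q.mean(0)))
```

```text
outlet cap tri [0.58758359 0.08247886 0.10323811] [np.float64(0.0002943301725776108), np.float64(0.00029433017257766026)]
82.74630348006174 0.09332576063493953
[0.58637525 0.08247983 0.108     ] 83.48343902421287 0.09318186696336368
beaker rim [0.52498449 0.06986639 0.05999798] [np.float64(0.00021252197964103444), np.float64(0.00021252197964104476)] 122.43436205438162 0.0947461832873114
121.56401549722369
scene bar 551 ((578.8152465820312, -10.93269157409668), (56.59883117675781, 18.26921272277832), 82.88671875) [0.15823545 0.16013421]
t spout arm ((584.4830322265625, 64.10322570800781), (60.35158920288086, 19.05208396911621), 83.55811309814453) 83.55151850000301
s spout arm ((587.4720458984375, 63.06438446044922), (60.15559387207031, 20.621763229370117), 81.56642150878906) 79.4404198703934
```

The axis is at (0.576, -0.010), the spout's bearing about 83°, and the beaker's about 122°, so I need a turn of about +38.5° counter-clockwise. First I'll turn the jaws to bearing -7°.

Emit:
move_arm(targets=[0, 0, 0, 0, -0.0985, 0, 0, 0, 0, 0, -0.0985, 0, 0, 0, 0, 0, -0.0985, 0, 0, 0, 0, 0, -0.0985, 0, 0, 0, 0, 0, -0.0985, 0], hand=1)

```text
time_s: 0.72
position: [0.2465, -0.4915, 0.2389]
tool_rot: [[-0.573, -0.0, 0.819], [-0.819, 0.001, -0.573], [-0.001, -1.0, -0.001]]
ft_force: [0.5, 0.7, -0.3]
grip_width: 0.0854
```

Emit:
move_arm(targets=[0, 0, 0, 0, -0.0985, 0, 0, 0, 0, 0, -0.0985, 0, 0, 0, 0, 0, -0.0985, 0, 0, 0, 0, 0, -0.0985, 0, 0, 0, 0, 0, -0.0985, 0])

```text
time_s: 1.35
position: [0.2465, -0.4915, 0.239]
tool_rot: [[-0.118, -0.0, 0.993], [-0.993, 0.001, -0.118], [-0.001, -1.0, -0.0]]
ft_force: [-0.9, 0.5, -0.5]
grip_width: 0.0851
```

Emit:
move_arm(targets=[-34.5, 0, 17.9, 0, 0, 0, -34.5, 0, 17.9, 0, 0, 0, -34.5, 0, 17.9, 0, 0, 0, -34.5, 0, 17.9, 0, 0, 0, -34.5, 0, 17.9, 0, 0, 0])

```text
time_s: 1.98
position: [0.3567, -0.33, 0.2391]
tool_rot: [[-0.121, -0.0, 0.993], [-0.993, 0.001, -0.121], [-0.001, -1.0, -0.0]]
ft_force: [0.9, -0.4, -0.5]
grip_width: 0.0852
```

Emit:
move_arm(targets=[-34.5, 0, 17.9, 0, 0, 0, -34.5, 0, 17.9, 0, 0, 0, -34.5, 0, 17.9, 0, 0, 0, -34.5, 0, 17.9, 0, 0, 0, -34.5, 0, 17.9, 0, 0, 0])

```text
time_s: 2.6
position: [0.4664, -0.1696, 0.2391]
tool_rot: [[-0.121, -0.001, 0.993], [-0.993, 0.0, -0.121], [-0.0, -1.0, -0.001]]
ft_force: [1.4, -1.4, -0.0]
grip_width: 0.0852
```

Emit:
move_arm(targets=[-34.5, 0, 17.9, 0, 0, 0, -34.5, 0, 17.9, 0, 0, 0, -34.5, 0, 17.9, 0, 0, 0, -34.5, 0, 17.9, 0, 0, 0, -34.5, 0, 17.9, 0, 0, 0])

```text
time_s: 3.22
position: [0.576, -0.0092, 0.239]
tool_rot: [[-0.121, -0.001, 0.993], [-0.993, 0.0, -0.121], [-0.0, -1.0, -0.001]]
ft_force: [-0.1, -0.4, 0.5]
grip_width: 0.0856
```

Now I'll check with the wrist camera before descending.

Run:
```python
from rig import env,get_image
from h import *
s=env.observe();g=get_image("wrist")
cv2.imwrite("pics/w1.png",g["pixels"][:,:,::-1])
M=g["mount"];Rwt=np.array(s["tool_rot"]);p=np.array(s["position"]);print(p)
Rwc=Rwt@M[:3,:3];o=Rwt@M[:3,3]+p
g["R"]=Rwc.T;g["t"]=-Rwc.T@o
P=cloud(g);ok=g["z_map"]>0
r=np.hypot(P[...,0]-.576,P[...,1]+.01)
m=ok&(abs(P[...,2]-.158)<.007)&(r<.04);q=P[m];print(len(q),cv2.minAreaRect((q[:,:2]*1000).astype(np.float32)),np.median(q[:,2]))
m=ok&(abs(P[...,2]-.106)<.006)&(r>.045)&(r<.12);q=P[m]
if len(q): print(len(q),cv2.minAreaRect((q[:,:2]*1000).astype(np.float32)))
import pickle;pickle.dump(g,open("w1.pkl","wb"))
```

```text
[ 0.57602423 -0.00915624  0.23897121]
1361 ((577.696044921875, -10.805852890014648), (55.625057220458984, 16.031953811645508), 82.8243637084961) 0.15995542063170165
1336 ((586.2485961914062, 63.21147918701172), (59.6490478515625, 19.17001724243164), 81.8410415649414)
```

View pics/w1.png

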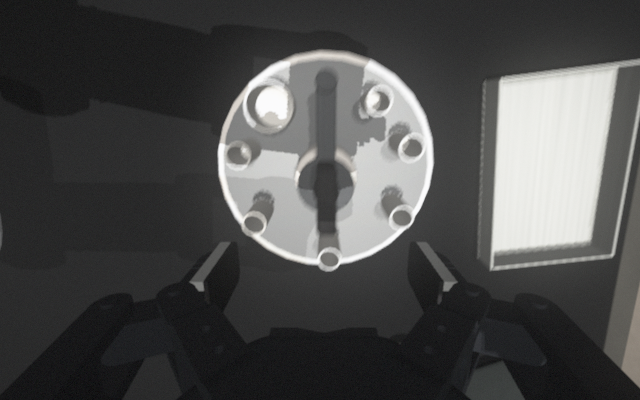

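The wrist view shows the bar centred between the fingers, with the beaker at (269,103) and the spout pointing to (326,78). All three cameras agree: bar centre about (0.577, -0.0105), yaw 82.9°, top at 160 mm. I'll descend and grip.

Emit:
move_arm(targets=[1.2, 15, 1.0, 0, 0, 0, 0, 15, 0, 0, 0, 0, 0, 15, 0, 0, 0, 0, 0, 15, 0, 0, 0, 0, 0, 15, 0, 0, 0, 0])

```text
time_s: 3.9
position: [0.5762, -0.0119, 0.1633]
tool_rot: [[-0.121, -0.0, 0.993], [-0.993, 0.0, -0.121], [-0.0, -1.0, -0.0]]
ft_force: [0.4, 0.7, -0.1]
grip_width: 0.0854
```

Emit:
move_arm(targets=[0, 10, 0, 0, 0, 0, 0, 10, 0, 0, 0, 0, 0, 7, 0, 0, 0, 0, 0, 4, 0, 0, 0, 0, 0, 0, 0, 0, 0, 0])

```text
time_s: 4.53
position: [0.5764, -0.0116, 0.1333]
tool_rot: [[-0.121, -0.0, 0.993], [-0.993, 0.0, -0.121], [-0.0, -1.0, -0.0]]
ft_force: [-0.1, 1.1, -0.8]
grip_width: 0.0853
```

Emit:
move_arm(targets=[0, 0, 0, 0, 0, 0, 0, 0, 0, 0, 0, 0, 0, 0, 0, 0, 0, 0, 0, 0, 0, 0, 0, 0, 0, 0, 0, 0, 0, 0], hand=-1, squeeze=25)

```text
time_s: 5.15
position: [0.5769, -0.0117, 0.1342]
tool_rot: [[-0.121, 0.002, 0.993], [-0.993, -0.0, -0.121], [0.0, -1.0, 0.002]]
ft_force: [0.7, -0.2, 5.6]
grip_width: 0.0157
```

Emit:
move_arm(targets=[0, 0, 0, 0, 0, 0, 0, 0, 0, 0, 0, 0, 0, 0, 0, 0, 0, 0, 0, 0, 0, 0, 0, 0, 0, 0, 0, 0, 0, 0])

```text
time_s: 5.78
position: [0.5769, -0.0117, 0.1342]
tool_rot: [[-0.121, 0.002, 0.993], [-0.993, -0.0, -0.121], [0.0, -1.0, 0.002]]
ft_force: [0.9, -0.5, 6.7]
grip_width: 0.0156
```

The grip holds at 15.7 mm with low forces. Now the turn: +0.675 rad in 15 rows of -0.045 about tool y.

Emit:
move_arm(targets=[0, 0, 0, 0, -0.045, 0, 0, 0, 0, 0, -0.045, 0, 0, 0, 0, 0, -0.045, 0, 0, 0, 0, 0, -0.045, 0, 0, 0, 0, 0, -0.045, 0])

```text
time_s: 6.4
position: [0.5771, -0.0118, 0.1342]
tool_rot: [[0.105, 0.002, 0.994], [-0.994, -0.0, 0.105], [0.001, -1.0, 0.002]]
ft_force: [1.6, -0.4, 4.7]
grip_width: 0.0159
```

Emit:
move_arm(targets=[0, 0, 0, 0, -0.045, 0, 0, 0, 0, 0, -0.045, 0, 0, 0, 0, 0, -0.045, 0, 0, 0, 0, 0, -0.045, 0, 0, 0, 0, 0, -0.045, 0])

```text
time_s: 7.02
position: [0.5773, -0.0117, 0.1342]
tool_rot: [[0.324, 0.003, 0.946], [-0.946, -0.0, 0.324], [0.001, -1.0, 0.003]]
ft_force: [1.9, 1.4, 4.3]
grip_width: 0.0156
```

Emit:
move_arm(targets=[0, 0, 0, 0, -0.045, 0, 0, 0, 0, 0, -0.045, 0, 0, 0, 0, 0, -0.045, 0, 0, 0, 0, 0, -0.045, 0, 0, 0, 0, 0, -0.045, 0])

```text
time_s: 7.65
position: [0.5776, -0.0116, 0.1342]
tool_rot: [[0.527, 0.004, 0.85], [-0.85, -0.0, 0.527], [0.002, -1.0, 0.003]]
ft_force: [3.9, 1.9, 2.9]
grip_width: 0.0161
```

Emit:
move_arm(targets=[0, 0, 0, 0, 0, 0, 0, 0, 0, 0, 0, 0, 0, 0, 0, 0, 0, 0, 0, 0, 0, 0, 0, 0, 0, 0, 0, 0, 0, 0])

```text
time_s: 8.28
position: [0.5775, -0.0116, 0.1342]
tool_rot: [[0.525, 0.004, 0.851], [-0.851, -0.0, 0.525], [0.002, -1.0, 0.003]]
ft_force: [5.8, 2.5, 4.6]
grip_width: 0.0156
```

Run:
```python
from rig import env,get_image
from h import *
s=env.observe();print(s["position"],np.degrees(np.arctan2(s["tool_rot"][1,2],s["tool_rot"][0,2]))+90,s["ft_force"],s["wrist_torque"])
g=get_image("wrist");t=get_image("top");c=get_image("scene")
f=lambda a:cv2.resize(a["pixels"][:,:,::-1],(400,250),interpolation=cv2.INTER_AREA)
cv2.imwrite("pics/after1.png",np.vstack([np.hstack([f(g),f(t)]),np.hstack([f(c),f(c)*0])]))
```

```text
[ 0.5775324  -0.01161174  0.13417245] 121.68937968148282 [5.82065631 2.46280101 4.61572169] [ 0.34740184 -0.52246137  0.0111202 ]
```

View pics/after1.png

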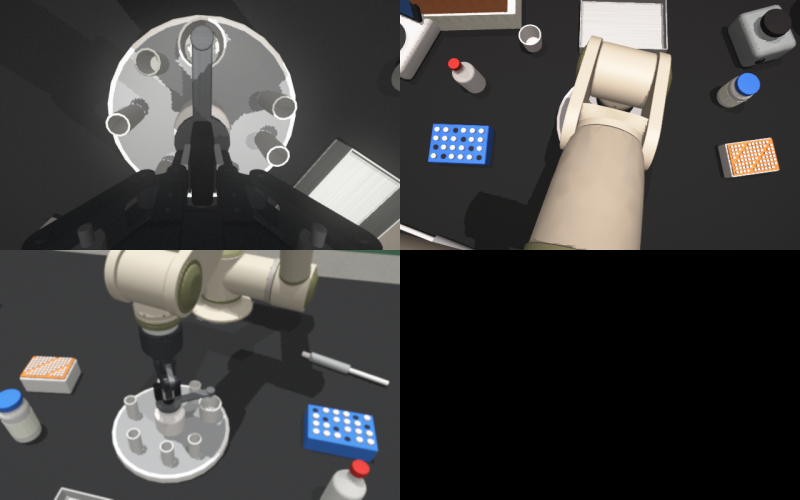

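The wrist view shows the outlet at (203,38) centred across the beaker's mouth at (202,43). I'll open slowly and retreat upward.

Emit:
move_arm(targets=[0, 0, 0, 0, 0, 0, 0, 0, 0, 0, 0, 0, 0, 0, 0, 0, 0, 0, 0, 0, 0, 0, 0, 0, 0, 0, 0, 0, 0, 0], hand=1)

```text
time_s: 9.05
position: [0.5763, -0.0116, 0.1332]
tool_rot: [[0.526, -0.0, 0.85], [-0.85, 0.0, 0.526], [-0.0, -1.0, -0.0]]
ft_force: [0.7, -0.0, -0.1]
grip_width: 0.0856
```

Emit:
move_arm(targets=[0, 0, 0, 0, 0, 0, 0, 0, 0, 0, 0, 0, 0, 0, 0, 0, 0, 0, 0, 0, 0, 0, 0, 0, 0, -5, 0, 0, 0, 0])

```text
time_s: 9.68
position: [0.5762, -0.0116, 0.1382]
tool_rot: [[0.526, -0.001, 0.85], [-0.85, 0.0, 0.526], [-0.001, -1.0, -0.001]]
ft_force: [-0.1, -0.8, 0.2]
grip_width: 0.0855
```

Emit:
move_arm(targets=[0, -10, 0, 0, 0, 0, 0, -20, 0, 0, 0, 0, 0, -20, 0, 0, 0, 0, 0, -20, 0, 0, 0, 0, 0, -20, 0, 0, 0, 0])

```text
time_s: 10.3
position: [0.5764, -0.0116, 0.2298]
tool_rot: [[0.526, 0.001, 0.85], [-0.85, -0.0, 0.526], [0.001, -1.0, 0.001]]
ft_force: [-0.1, -1.1, -0.1]
grip_width: 0.0854
```

Emit:
move_arm(targets=[0, -15, 0, 0, 0, 0, 0, -10, 0, 0, 0, 0, 0, 0, 0, 0, 0, 0, 0, 0, 0, 0, 0, 0, 0, 0, 0, 0, 0, 0])

```text
time_s: 10.92
position: [0.5762, -0.0116, 0.2527]
tool_rot: [[0.526, -0.001, 0.85], [-0.85, 0.0, 0.526], [-0.001, -1.0, -0.001]]
ft_force: [0.3, 0.6, 0.5]
grip_width: 0.085
```

Run:
```python
from rig import env,get_image
from h import *
s=env.observe();g=get_image("wrist");print(s["time_s"],s["position"],s["qvel"])
cv2.imwrite("pics/w2.png",g["pixels"][:,:,::-1])
M=g["mount"];Rwt=np.array(s["tool_rot"]);p=np.array(s["position"])
Rwc=Rwt@M[:3,:3];o=Rwt@M[:3,3]+p
g["R"]=Rwc.T;g["t"]=-Rwc.T@o
P=cloud(g);ok=g["z_map"]>0
A=np.array([.577,-.0105]);r=np.hypot(P[...,0]-A[0],P[...,1]-A[1]);ang=np.degrees(np.arctan2(P[...,1]-A[1],P[...,0]-A[0]))
m=ok&(abs(P[...,2]-.158)<.007)&(r<.04);q=P[m];print("bar",len(q),cv2.minAreaRect((q[:,:2]*1000).astype(np.float32)))
m=ok&(abs(P[...,2]-.106)<.006)&(r>.045)&(r<.12);q=P[m]
print("spout",len(q),cv2.minAreaRect((q[:,:2]*1000).astype(np.float32)),np.median(ang[m]))
m=ok&(abs(P[...,2]-.065)<.006)&(r>.06)&(r<.13)&(abs(ang-122)<22);q=P[m]
print("beaker",len(q),cv2.minEnclosingCircle((q[:,:2]*1000).astype(np.float32)))
```

```text
10.925 [ 0.5762187  -0.01163349  0.25268198] [-0.02340031 -0.05905456 -0.23352761  0.06471722  0.01172783 -0.02016334]
bar 1216 ((577.0006103515625, -10.698345184326172), (15.555116653442383, 55.413753509521484), 32.12602615356445)
spout 1238 ((537.7749633789062, 52.899505615234375), (18.411291122436523, 59.087520599365234), 31.659040451049805) 121.68598436527307
beaker 451 ((527.4010009765625, 69.87215423583984), 25.78434944152832)
```

View pics/w2.png

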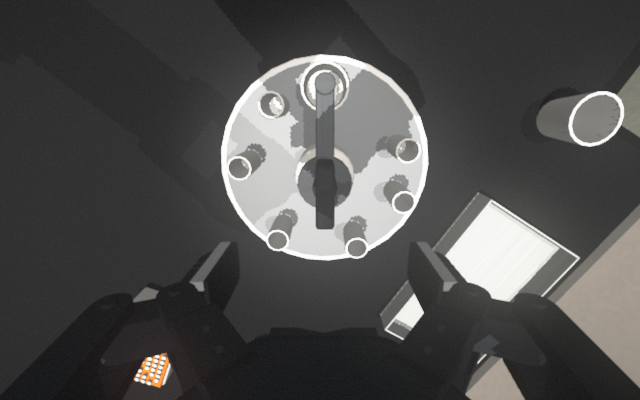

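The released spout's outlet at (325,84) sits in the middle of the beaker's mouth at (325,87). The spout's bearing is 121.7–122.1° against 121.7° for the beaker. The gripper is open and clear above.

```bash
python3 -c "
from rig import env
print(env.close_job())"
```

```text
the job is handed in; nothing more can be done
None
```

I turned the spout counter-clockwise, the shorter way, by about 38.7° in one grasp. Then I let go, retreated straight up and handed the job in at about 11 s.

- **Final position:** the last wrist-camera check after release put the spout at a bearing of 121.7–122.1°, against 121.7° for the beaker. That leaves the outlet within about 1 mm sideways of the beaker's centre.
- **Contact:** the gripper was open and its tips were about 85 mm above the bar. Wrist force read near zero, and it stayed under about 10 N throughout.
- **Disagreements:** the camera estimates differed by 1–2 mm and about 1–2° at the start. One scene-camera bearing for the spout read 79°, but that was the average of a partly seen patch, so I set it aside. The triangulated beaker rim also came out low, at 60 mm rather than 66 mm. The rim height from the depth image was 64.5 mm, which fits the text. No check failed.

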